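# Load the jar dryer with its lid set part-open

### The arm

A 7-joint arm with a two-finger parallel gripper is mounted at the origin on the work surface. World frame = base frame: x ahead of the robot, y to its left, z up, the work surface at z = 0. Lengths are in m, angles in degrees, forces in N, time in s.
With the tool pointing down it reaches from about 0.35 to 0.775 m from the base axis. Payload 3.1 kg.
Tool frame: the origin (TCP) lies on the centre line of the jaws, within the pads' length; the fingertips stand 17 mm ahead of it and the grasp point (between the pads) lies 2 mm behind it (robot.tip_reach is the distance from the TCP to the fingertips, in m); z points along the fingers, y is the line along which they close (so a half turn about z gives the same grasp; the last joint's range is limited). The gripper opens to 85 mm and grips with 20 to 120 N. Pads are 22 mm wide; open, the fingers measure 114 mm over their backs; the gripper's body (76 mm by 85 mm) begins 54 mm behind the grasp point. The pads swing forward as they close: fully open they stand 13 mm farther back than shut.
Start: joints at [-74.467, 17.813, 0.802, 86.603, -0.252, 75.585, -1.558], TCP at [0.169, 0.523, 0.248] pointing down, gripper open.
Joint ranges: [-154.91, 154.91], [-16.99, 109.72], [-72.82, 74.43], [7.12, 147.25], [-82.49, 262.49], [11.32, 116.49], [-174.64, 174.64]. Speed limits (degrees/s): [159.86, 159.86, 180, 180, 180, 180, 180].

### API

Orientations are given as [roll, pitch, yaw] about the fixed x, y, z axes, in that order (R = Rz(yaw) Ry(pitch) Rx(roll)).
In Python, from station import robot, fingers, vision, workorder, recognise gives the robot as it stands. Calls block until the motion is done:
- robot.move_to(position, orientation): joint-space move of the TCP to a pose.
- robot.line_to(position, orientation=None, velocity=0.15, f_stop=None): straight line of the TCP; orientation=None keeps the orientation; velocity is the mean speed in m/s. With f_stop (N) it stops when the force on the tool has changed by that much, and returns True; else False.
- robot.move_j(angles): joint-space move.
- fingers.gripper_to(opening, force=None): opening from 0.0 (shut) to 1.0 (fully open); force is the grip in N (None keeps the last); returns when the fingers have stopped.
- robot.pause(seconds).
- robot.inverse_kinematics(position, orientation): joint angles nearest the present ones, or None.
- vision.grab_frame(name): name is "scene" or "top" or "wrist"; returns the picture (400x640x3 uint8, red, green, blue); there is no depth.
- vision.calibration(name): a dict with "mtx" (3x3 intrinsics, pixels), "extrinsics" (4x4, takes a point from world to camera coordinates); the wrist camera has in their place "T_tool_cam" (4x4, takes a point from camera to tool coordinates, whose origin is the TCP and whose axes are the flange's). Camera axes: x right, y up, looking along -z (the intrinsics and any distortion apply to the point x, -y, -z); pixel columns grow to the right and rows downward; lengths in m; the calibration is good to about 2 mm. A picture is of the moment at which its call begins: read the wrist's pose just before it. calibration takes no time and is no camera call.
A pose or a line that the arm cannot do raises robot.PlanningError and nothing moves.
- workorder.close_job(): hands the job in; it is judged then, once.
Trained networks look in the newest picture that a camera, given by its name, has taken for a name from the list of things; names that differ only in an ending like _2 or _b are one class to them, and where a whole thing is asked for, a point or a joint stands for the part that bears it (a point fixed in the world has none). Each returns a list of dicts, best first, with "p" (0 to 1); they miss things now and then, are a little off and sometimes report something else, mostly with a low value. They report only what shows in the picture. A call takes as long as a camera call. They do not tell look-alikes from the thing itself.
- recognise(label, camera): "rect" ([centre column, centre row, width, height] in pixels, round what is visible of it).
Readings, each from a call of its own:
- robot.current_time_s(): time.
- robot.current_joint_positions(): joint angles.
- robot.current_dq(): joint speeds.
- robot.current_joint_torque(): joint torques, N m.
- robot.current_tool_pos(): TCP position.
- robot.current_eef_rot(): TCP orientation.
- robot.current_contact_force(): force on the tool from outside, world axes, zero at the start.
- robot.current_torque(): the same for the moment, N m.
- robot.current_finger_gap(): opening from 0.0 (shut) to 1.0 (fully open).
- robot.current_gripper_force(): force on a finger pad.
Only numpy, scipy, OpenCV 4.12 (cv2) and the standard library are available. Lean on these libraries where they do the work, as an engineer would, in place of code of your own. Each camera call takes 0.05 s, during which the arm holds its last target. There are 200 camera calls.

### The job

Start the electric jar dryer with the two rinsed, empty glass jars: raise its stiff lid by the bar handle to 70 degrees from shut, where it stays so that the damp air can leave, and set the jars gently, still mouth down, on the wire rack inside, one in each bay. Then turn the selector from off to the mark with two bars. The lid must still stand at 70 degrees when you leave; do not drop or tip the jars, and leave everything else where it is.

Things in the scene. Friction and masses are not known exactly. Their poses are not given: they have to be found in the camera images.
- dryer: White electric jar dryer, fixed: open-topped tub with hinged lid, console along its right (-y) side. Sizes in mm. Origin under the tub's centre, on the table; x front to rear, y left, z up. Tub 178 (x) by 270 (y), rim at z 132. Front wall 8 thick, side walls 10. Closed air box behind the rack, x 31 to 81, up to z 120. Console y -135 to -225, full depth, flat top at z 112.
- rack_mid (a point): Centre of the tub's wire rack, on its wires (dryer frame x -25, y 0, z 44; dryer's axes). The rack fills x -81 to 31, y -125 to 125. A wire fence along x, 5 thick, 33 tall, divides it at y 0 into a left and a right bay, each 122 wide, 112 deep. A jar standing on it ends 6 below the tub's rim.
- bay_left (a point): Centre of the left (+y) bay, on the rack's wires (dryer frame x -25, y 62.5, z 44). Dryer's axes.
- bay_right (a point): Centre of the right (-y) bay, on the rack's wires (dryer frame x -25, y -62.5, z 44). Dryer's axes.
- lid (a joint): Lid angle in rad: 0 shut flat on the rim, grows as its front edge rises, end stop 1.92; 70 degrees is 1.222. Stiff friction hinges on the rear rim hold it wherever it is left: about 0.75 N m friction plus the 0.35 kg lid, so some 6 N up at the handle raises it. It starts shut or up to 0.2 ajar.
- lid_hinge (a point): Middle of the lid's hinge axis, along the dryer's y, above the tub's rear rim (dryer frame x 94, y 0, z 137). Dryer's axes.
- lid_handle (a point): Middle of the lid's round steel bar handle, 10 thick, 124 long along the dryer's y, on a slanting bracket at each end. Lid shut: 199 mm in front of the hinge axis and 34 above it, 28 above the lid's top face, 11 in front of its front edge. Its axes turn with the lid (equal the dryer's when shut). The bar can turn between the fingers. At 70 degrees it is 336 above the table.
- lid_edge (a point): Middle of the lid's front edge, 188 mm from the hinge axis. The lid is a flat plate 180 by 274, 10 thick, with a clear window. At 70 degrees this edge is 314 above the table and 55 mm behind the bays' centres, so the bays lie open to the sky in front of it.
- selector (a joint): Selector angle in rad: 0 off, grows clockwise seen from above, end stop 2.094. It clicks into four positions 40 degrees apart: off (0, a dot), one bar (0.698), two bars (1.396), three bars (2.094), and snaps into the nearest when let go. Turning out of a click takes about 0.12 N m. Starts at off.
- selector_grip (a point): On the selector's upright axis, 22 mm above the console's top (dryer frame x -35, y -180, z 134). A disc 52 wide, 6 high, carries a straight bar grip 46 long, 12 thick, rising to 31 above the console; a white line marks its pointing end. The bar points 60 degrees left (counter-clockwise) of this point's x axis, which turns with it: at off 60 left of the dryer's x, at two bars 20 right.
- jar_a: Empty clear glass jar standing mouth down: 64 mm across, 82 tall, about 0.16 kg. The neck, 53 across, is at the bottom; full width from 20 up to the flat closed end on top. Origin: centre of the mouth, at its foot as it stands; z up. The two empty jars are alike; either may go in either bay.
- jar_b: The second empty glass jar, the same as jar_a, mouth down.
- cup: Bystander among the jars: green plastic cup, upright, 72 mm across, 95 tall. Origin at its foot.
- full_jar: Bystander among the jars: full, closed amber jar, upright, 70 mm across, 92 tall with its metal lid. Origin at its foot.
- bowl: Bystander: white bowl 130 mm across, 50 tall. Origin at its foot.
- mate: Bystander: dark wooden mate gourd 72 mm across, 78 tall, its metal straw up to 137. Origin at its foot.
- spoon: Bystander: wooden spoon 240 mm long lying on the table, along its x axis.
- vinegar: Bystander: green glass bottle 68 mm across, 200 tall. Origin at its foot.
Not all that is in view belongs to the job. Leave any red or yellow look-alike of the jar_b alone.

How it is judged (in metres and radians):
On the way, in this order (a step that is already met when the one before it is completed fails the run):
1. the lid is raised well clear of the tub (past 50 degrees) (value of joint lid above 0.873 rad), for 0.3 s.
2. both jars stand mouth down on the rack, one in each bay, let go (((z of jar_a in the frame of rack_mid between -0.005 and 0.007 m and x of jar_a in the frame of rack_mid between -0.035 and 0.035 m and y of jar_a in the frame of rack_mid between 0.02 and 0.105 m and angle between each of jar_a, jar_b's own z axis and vertical below 0.1 rad and z of jar_b in the frame of rack_mid between -0.005 and 0.007 m and x of jar_b in the frame of rack_mid between -0.035 and 0.035 m and y of jar_b in the frame of rack_mid between -0.105 and -0.02 m) or (z of jar_a in the frame of rack_mid between -0.005 and 0.007 m and x of jar_a in the frame of rack_mid between -0.035 and 0.035 m and y of jar_a in the frame of rack_mid between -0.105 and -0.02 m and angle between each of jar_a, jar_b's own z axis and vertical below 0.1 rad and z of jar_b in the frame of rack_mid between -0.005 and 0.007 m and x of jar_b in the frame of rack_mid between -0.035 and 0.035 m and y of jar_b in the frame of rack_mid between 0.02 and 0.105 m)) and contact force between the fingers and jar_a below 0.3 N and contact force between the fingers and jar_b below 0.3 N), for 0.3 s.
3. the selector is turned to the two-bar mark (value of joint selector between 1.257 and 1.536 rad), for 0.3 s.
At the end, for the whole second after the job is handed in: The lid stands still at 70 degrees (within 6); both empty jars stand mouth down and upright on the rack, one in each bay, at rest; the selector rests at the two-bar mark (within 8 degrees); it was turned there only after the lid was up and both jars were in (all of step 3 and value of joint lid between 1.117 and 1.327 rad and ((z of jar_a in the frame of rack_mid between -0.005 and 0.007 m and x of jar_a in the frame of rack_mid between -0.035 and 0.035 m and y of jar_a in the frame of rack_mid between 0.02 and 0.105 m and angle between each of jar_a, jar_b's own z axis and vertical below 0.1 rad and z of jar_b in the frame of rack_mid between -0.005 and 0.007 m and x of jar_b in the frame of rack_mid between -0.035 and 0.035 m and y of jar_b in the frame of rack_mid between -0.105 and -0.02 m) or (z of jar_a in the frame of rack_mid between -0.005 and 0.007 m and x of jar_a in the frame of rack_mid between -0.035 and 0.035 m and y of jar_a in the frame of rack_mid between -0.105 and -0.02 m and angle between each of jar_a, jar_b's own z axis and vertical below 0.1 rad and z of jar_b in the frame of rack_mid between -0.005 and 0.007 m and x of jar_b in the frame of rack_mid between -0.035 and 0.035 m and y of jar_b in the frame of rack_mid between 0.02 and 0.105 m)) and linear speed of each of jar_a, jar_b below 0.02 m/s and velocity of joint lid between -0.03 and 0.03 rad/s); the robot touches nothing.
It fails at once if an empty jar is tipped by more than 35 degrees (angle between any of jar_a, jar_b's own z axis and vertical above 0.61 rad).
It fails at once if an empty jar is dropped (falls free by more than about 1 cm) or flung ((contact force between the fingers and jar_a below 0.3 N and linear speed of jar_a above 0.45 m/s) or (contact force between the fingers and jar_b below 0.3 N and linear speed of jar_b above 0.45 m/s)).
It fails at once if a bystander is shifted by more than 3 cm (distance of any of cup, full_jar, bowl, mate, spoon, vinegar from where it was at the start of the episode above 0.03 m).
It also fails if it takes over 72 s, if anything falls off the work surface, if the arm or the gripper's body presses on something with over 40 N, if the wrist force passes 120 N, or if a joint passes its speed limit or range.

## Working session

There is one attempt and no reset: what is moved stays moved. The work goes in short steps, each a Python script; the robot and the scene stay as the last script left them, time stands still between calls to the robot, and variables do not carry over. Pictures are saved under pics/ and viewed, at most 10 in all, crops included, and the job is handed in when it is done.

```bash
mkdir -p pics; ls
python3 - <<'E'
from station import robot, fingers, vision, workorder, recognise
import cv2,numpy as np
for c in ["scene","top"]:
    im=vision.grab_frame(c); cv2.imwrite(f"pics/{c}0.png",im[:,:,::-1])
    k=vision.calibration(c); print(c,np.round(k["mtx"],1).tolist(),np.round(k["extrinsics"],3).tolist(),[x for x in k])
    for l in ["dryer","lid_handle","lid_edge","selector_grip","selector","jar_a","cup","full_jar","bowl","mate","spoon","vinegar","rack_mid","bay_left"]:
        try: r=recognise(l,c)
        except Exception as e: r=[]; print(l,e)
        print(l,[(np.round(d["rect"]).astype(int).tolist(),round(d["p"],2)) for d in r[:6]])
print(vision.calibration("wrist"), robot.current_time_s(), robot.tip_reach)
E
```

```text
pics
scene [[480.7, 0.0, 319.4], [0.0, 480.7, 201.2], [0.0, 0.0, 1.0]] [[0.43, 0.903, -0.017, -0.204], [-0.567, 0.284, 0.773, 0.2], [0.703, -0.323, 0.634, -1.843], [0.0, 0.0, 0.0, 1.0]] ['mtx', 'extrinsics']
dryer [([300, 226, 141, 120], 0.9), ([311, 203, 112, 73], 0.5), ([392, 207, 28, 36], 0.5)]
lid_handle [([310, 203, 115, 76], 0.59), ([299, 226, 138, 121], 0.48), ([252, 226, 19, 13], 0.34)]
lid_edge [([313, 203, 111, 76], 0.6)]
selector_grip [([252, 228, 23, 18], 0.7)]
selector [([252, 227, 21, 17], 0.57)]
jar_a [([367, 184, 20, 29], 0.91), ([364, 156, 22, 27], 0.83), ([396, 172, 20, 27], 0.77), ([351, 166, 17, 31], 0.67), ([402, 149, 22, 23], 0.54)]
cup [([391, 208, 24, 35], 0.68)]
full_jar [([429, 196, 19, 34], 0.87)]
bowl [([413, 254, 45, 38], 0.92), ([398, 174, 24, 28], 0.16)]
mate [([213, 212, 24, 31], 0.62)]
spoon [([178, 262, 15, 42], 0.69), ([300, 226, 139, 122], 0.55), ([250, 226, 22, 14], 0.42)]
vinegar [([346, 273, 27, 66], 0.82)]
rack_mid [([301, 226, 137, 119], 0.93)]
bay_left [([301, 226, 141, 124], 0.97)]
top [[508.1, 0.0, 318.0], [0.0, 508.1, 212.1], [0.0, 0.0, 1.
[... 744 characters left out ...]
87, 22, 24], 0.85)]
spoon []
vinegar [([328, 143, 24, 36], 0.97)]
rack_mid [([335, 218, 128, 75], 0.91)]
bay_left [([337, 216, 125, 79], 0.93), ([260, 156, 46, 39], 0.15)]
{'mtx': array([[312.89323391,   0.        , 317.77855062],
       [  0.        , 312.89323391, 195.58645428],
       [  0.        ,   0.        ,   1.        ]]), 'T_tool_cam': array([[-6.60793166e-04,  9.58171218e-01,  2.86194829e-01,
         7.24701673e-02],
       [ 9.99999772e-01,  5.92456344e-04,  3.25367160e-04,
        -1.63626585e-04],
       [ 1.42199506e-04,  2.86194979e-01, -9.58171391e-01,
        -1.25448516e-01],
       [ 0.00000000e+00,  0.00000000e+00,  0.00000000e+00,
         1.00000000e+00]])} 1.5 0.017
```

Run:
```python
import cv2,numpy as np
a=cv2.imread("pics/top0.png")[110:340,150:450]; cv2.imwrite("pics/topc.png",cv2.resize(a,(780,598),interpolation=cv2.INTER_CUBIC))
a=cv2.imread("pics/scene0.png")[120:320,160:460]; cv2.imwrite("pics/scenec.png",cv2.resize(a,(800,533),interpolation=cv2.INTER_CUBIC))
```

```text
(no output)
```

View pics/topc.png

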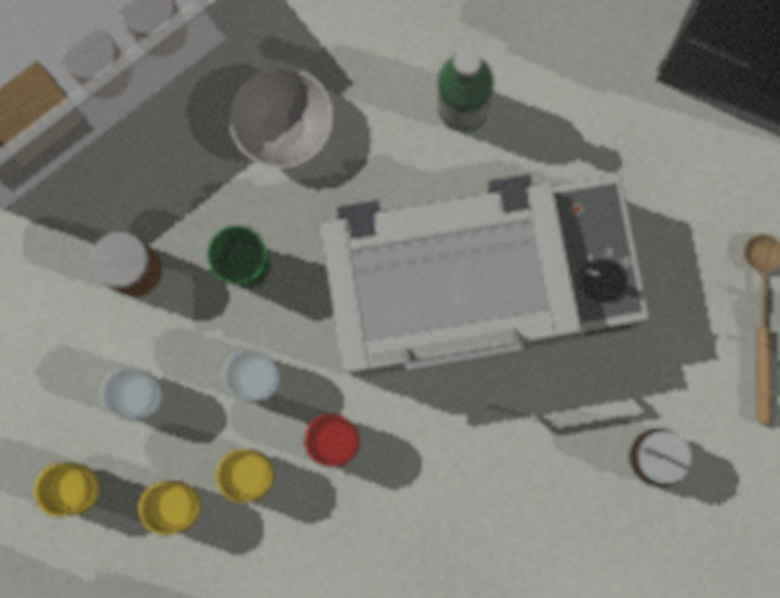

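View pics/scenec.png

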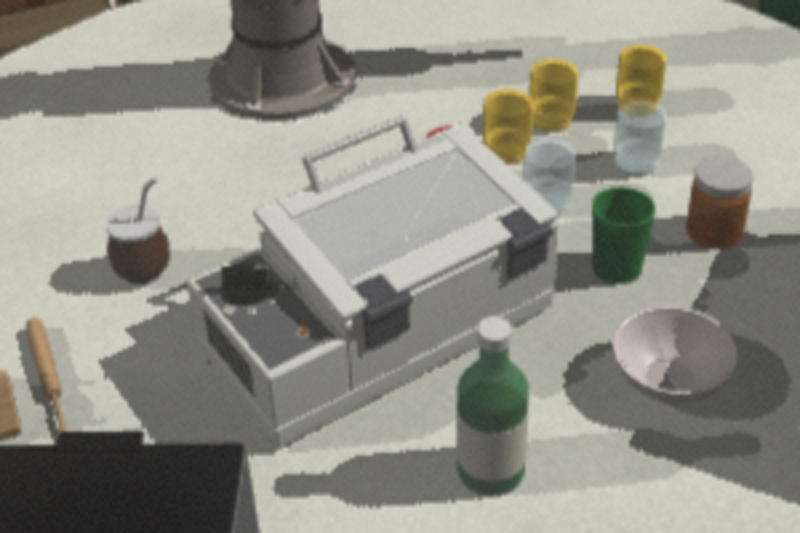

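```bash
cat > h.py <<'E'
import numpy as np, cv2, json
from scipy.optimize import least_squares
from scipy.spatial.transform import Rotation as R
from station import robot, fingers, vision, workorder, recognise
def cam(name):
    """intrinsics and world->camera matrix; for the wrist at the present pose"""
    k=vision.calibration(name)
    if name!="wrist": return k["mtx"],k["extrinsics"]
    T=np.eye(4); T[:3,:3]=R.from_euler("xyz",robot.current_eef_rot(),degrees=True).as_matrix(); T[:3,3]=robot.current_tool_pos()
    return k["mtx"],np.linalg.inv(T@k["T_tool_cam"])
def proj(c,P):
    K,E=c; q=(np.c_[np.atleast_2d(P),np.ones(len(np.atleast_2d(P)))]@np.asarray(E).T)[:,:3]*[1,-1,-1]
    return (q/q[:,2:])[:,:2]@np.diag([K[0,0],K[1,1]])+[K[0,2],K[1,2]]
def tri(obs,z=None):
    """obs: list of (cam,pixel) -> 3D point (z fixed if given)"""
    f=lambda p: np.concatenate([(proj(c,np.r_[p[:2],p[2] if z is None else z])[0]-u)/c[0][0,0]*1000 for c,u in obs])
    return least_squares(f,[.55,0,.1] if z is None else [.55,0]).x
def dry(p,P):
    """dryer frame (mm) -> world (m); p=x,y,yaw rad"""
    c,s=np.cos(p[2]),np.sin(p[2]); P=np.atleast_2d(P)/1000.
    return P@np.array([[c,s,0],[-s,c,0],[0,0,1]])+[p[0],p[1],0]
def lid(P,a):
    """lid coords (mm forward of hinge, y, above axis) at angle a -> dryer frame mm"""
    P=np.atleast_2d(P); c,s=np.cos(a),np.sin(a)
    return np.c_[94-(P[:,0]*c-P[:,2]*s),P[:,1],137+P[:,0]*s+P[:,2]*c]
E
python3 - <<'E'
from h import *
T,S=cam("top"),cam("scene")
t=lambda u:np.array(u)/2.6+[150,110]; s=lambda u:np.array(u)/2.6667+[160,120]
fix=[(T,[-89,-225,112],t([645,320])),(T,[89,-225,112],t([620,178])),(S,[-89,-225,112],s([192,283])),(S,[89,-225,112],s([270,375])),(S,[89,-225,0],s([278,440]))]
LP=lambda x,y,z:[x,y,z]
li=[(T,[188,137,6],t([345,370])),(T,[188,-137,6],t([580,332])),(T,[8,137,6],t([322,225])),(T,[8,-137,6],t([552,185])),
(S,[8,-137,6],s([352,310])),(S,[188,-137,6],s([257,215])),(S,[188,137,6],s([450,128])),(S,[8,137,6],s([555,213])),
(S,[199,-62,34],s([308,158])),(S,[199,62,34],s([405,122])),(T,[199,-62,34],t([522,342])),(T,[199,62,34],t([410,360]))]
def f(p):
    return np.concatenate([proj(c,dry(p,P))[0]-u for c,P,u in fix]+[proj(c,dry(p,lid(P,p[3])))[0]-u for c,P,u in li])
r=least_squares(f,[.6,0,.15,.1],loss="soft_l1"); print(r.x,np.degrees(r.x[2:])); print(np.round(f(r.x).reshape(-1,2),1).tolist())
d=r.x
print("handle",dry(d,lid([199,0,34],d[3])),"sel",dry(d,[-35,-180,134]),"bays",dry(d,[[-25,62.5,44],[-25,-62.5,44]]))
for n,a,b in [("j1",(246,254),(367,184)),("j2",(201,262),(398,173)),("cup",(242,209),(392,208)),("full",(199,214),(429,196)),("bowl",(260,157),(413,254)),("mate",(402,287),(213,212)),("vin",(328,143),(346,273)),("red",(277,280),(327,172))]:
    p=tri([(T,a),(S,b)]); print(n,np.round(p,3),tri([(T,a)],.06).round(3))
for n,a in [("y1",(246,293)),("y2",(215,305)),("y3",(175,298))]: print(n,tri([(T,a)],.06).round(3))
print(robot.current_time_s())
E
```

```text
[ 0.52974691 -0.04122955  0.16131005  0.06775816] [9.24238505 3.88225652]
[[1.8, 0.0], [0.3, -1.6], [-2.2, -2.1], [-0.3, 1.2], [0.6, 5.5], [-0.8, 1.3], [0.3, 0.1], [-1.2, -1.4], [-0.4, -1.0], [-3.1, 2.2], [-1.3, -1.1], [4.8, -1.5], [2.5, -0.4], [0.1, 1.2], [-0.5, 0.0], [-1.2, 2.7], [-0.3, 3.1]]
handle [[ 0.4288329  -0.05765067  0.18439554]] sel [[ 0.52411134 -0.22451414  0.134     ]] bays [[ 0.49503326  0.01644378  0.044     ]
 [ 0.51510968 -0.10693344  0.044     ]]
j1 [0.423 0.199 0.052] [0.422 0.198]
j2 [0.398 0.34  0.035] [0.399 0.338]
cup [0.564 0.21  0.052] [0.565 0.212]
full [0.553 0.353 0.04 ] [0.55  0.348]
bowl [0.743 0.162 0.035] [0.734 0.156]
mate [ 0.316 -0.292  0.037] [ 0.316 -0.287]
vin [ 0.769 -0.063  0.093] [ 0.779 -0.063]
red [0.339 0.097 0.08 ] [0.341 0.1  ]
y1 [0.302 0.196]
y2 [0.266 0.291]
y3 [0.289 0.415]
1.5
```

```bash
cat >> h.py <<'E'
D0=np.array([.52975,-.04123,.16131,.06776])
def rot_tilt(yaw,t,s):
    """tool pitched t deg from down toward dryer +x, tool x along s*dryer y"""
    t=np.radians(t); z=np.array([np.sin(t),0,-np.cos(t)]); x=np.array([0,s,0.]); M=np.c_[x,np.cross(z,x),z]
    return (R.from_euler("z",yaw)*R.from_matrix(M)).as_euler("xyz",degrees=True).tolist()
def down(yawdeg): return [180,0,(yawdeg+180)%360-180]
E
python3 - <<'E'
from h import *
ik=lambda p,o:(lambda q:None if q is None else np.round(q).astype(int).tolist())(robot.inverse_kinematics(list(p),list(o)))
print(robot.current_eef_rot())
for s in (1,-1):
  for t in (20,30,45,55):
    print(s,t,[ik(dry(D0,lid([199,0,34],np.radians(a)))[0],rot_tilt(D0[2],t,s)) for a in (4,35,71)])
yd=np.degrees(D0[2])
for y in (0,90,180,-90):
    print(y,"bay",ik(dry(D0,[-30,62.5,110])[0],down(yd+y)),ik(dry(D0,[-30,-62.5,110])[0],down(yd+y)),"view",ik([.42,-.06,.38],down(yd+y)),"jars",ik([.423,.199,.1],down(y)),ik([.398,.34,.1],down(y)))
for y in (60,-120):
    print("knob",[ik(dry(D0,[-35,-180,140])[0],down(yd+y+90+a)) for a in (0,-80)])
E
```

```text
[1.79997031e+02 2.91521703e-03 1.62084714e+02]
1 20 [[-53, -14, 56, 127, 10, 42, 7], [-5, -4, 13, 110, -6, 55, 19], [-45, 10, 59, 92, -17, 65, 25]]
1 30 [[-32, -15, 40, 134, 1, 29, 17], [-13, -11, 21, 119, -7, 43, 21], [-18, 1, 24, 101, -11, 50, 20]]
1 45 [[-12, -16, 30, 145, -56, 14, 80], [12, -15, 3, 131, -38, 28, 54], [-15, -6, 22, 115, -20, 29, 31]]
1 55 [None, [20, -16, 1, 139, -76, 25, 93], [-42, -13, 46, 124, -21, 12, 35]]
-1 20 [[70, -6, -54, 124, -19, 43, -144], [66, -4, -54, 109, -12, 56, -154], [-50, 12, 65, 92, -20, 65, -152]]
-1 30 [[51, -10, -31, 132, -35, 34, -127], [62, -11, -43, 117, -29, 47, -138], [-57, 0, 64, 102, -11, 50, -159]]
-1 45 [[10, -13, 11, 145, -69, 20, -88], [42, -15, -20, 130, -52, 34, -113], [55, -5, -42, 113, -35, 32, -136]]
-1 55 [None, [20, -16, 1, 139, -76, 25, -87], [22, -7, -10, 123, -61, 21, -109]]
0 bay [-40, 23, 46, 108, -20, 57, -66] [-33, 33, 61, 104, -32, 63, -42] view [-48, -1, 53, 90, 1, 91, -75] jars [-56, 19, 35, 112, -13, 53, -104] [-67, 25, 33, 103, -16, 56, -118]
90 bay [-35, 21, 40, 108, -16, 56, 21] [-33, 32, 60, 104, -32, 63, 48] view [-50, -1, 56, 90, 1, 91, 15] jars [-50, 18, 28, 112, -10, 53, -17] [-58, 23, 20, 103, -9, 55, -34]
180 bay [-31, 20, 34, 108, -14, 56, 108] [-25, 27, 47, 104, -23, 59, 130] view [-24, 0, 30, 89, 0, 91, 105] jars [-41, 17, 16, 111, -6, 52, 68] [-47, 22, 7, 103, -3, 55, 50]
-90 bay [-52, 30, 65, 109, -32, 61, -145] [-35, 35, 65, 104, -35, 64, -129] view [-16, 0, 22, 89, 0, 91, -165] jars [-30, 17, 4, 111, -1, 52, 154] [-37, 23, -7, 102, 3, 55, 135]
knob [[-12, 31, 49, 94, -26, 67, 112], [-14, 33, 52, 94, -28, 67, 34]]
knob [[-20, 38, 64, 94, -36, 71, -59], [-20, 38, 64, 94, -36, 71, -139]]
```

```bash
cat > v1.py <<'E'
from h import *
yd=np.degrees(D0[2]); out={}
for n,p in [("w1",[.37,.20,.33]),("w2",[.42,.10,.36]),("w3",[.42,-.06,.38]),("w4",[.46,-.16,.38])]:
    robot.move_to(p,down(yd+90)); c=cam("wrist"); im=vision.grab_frame("wrist"); cv2.imwrite(f"pics/{n}.png",im[:,:,::-1])
    o={"K":c[0].tolist(),"E":c[1].tolist()}
    for l in (["jar_a"] if n<"w3" else ["lid_handle","selector_grip"]):
        o[l]=[(np.round(d["rect"],1).tolist(),round(d["p"],2)) for d in recognise(l,"wrist")]
        print(n,l,o[l])
    if n<"w3": print("pred",proj(c,[[.423,.199,.052],[.398,.34,.045],[.339,.097,.05],[.302,.196,.05],[.266,.291,.05],[.289,.415,.05]]).round().tolist())
    else: print("pred",proj(c,np.r_[dry(D0,lid([199,0,34],D0[3])),dry(D0,[-35,-180,134])]).round())
    out[n]=o
json.dump(out,open("v1.json","w")); print(robot.current_time_s())
tile=np.vstack([np.hstack([cv2.imread(f"pics/w{i}.png") for i in r]) for r in ((1,2),(3,4))]); cv2.imwrite("pics/tile.png",cv2.resize(tile,(800,500),interpolation=cv2.INTER_AREA))
E
python3 v1.py
```

```text
w1 jar_a [([264.1, 151.2, 58.4, 56.3], 0.82), ([243.9, 70.1, 64.5, 60.8], 0.79), ([364.2, 47.2, 60.8, 64.1], 0.69), ([284.0, 231.0, 46.3, 58.8], 0.62), ([356.7, 173.7, 48.4, 50.8], 0.56), ([422.0, 298.1, 167.7, 124.9], 0.48)]
pred [[358.0, 169.0], [360.0, 51.0], [284.0, 230.0], [266.0, 156.0], [246.0, 74.0], [278.0, -41.0]]
w2 jar_a [([237.6, 61.7, 63.3, 61.0], 0.94), ([223.0, 7.9, 50.6, 15.8], 0.71), ([262.1, 151.9, 51.1, 50.8], 0.66), ([329.4, 84.0, 51.3, 54.1], 0.55)]
pred [[332.0, 83.0], [331.0, -44.0], [260.0, 149.0], [239.0, 69.0], [216.0, -19.0], [245.0, -144.0]]
w3 lid_handle [([414.4, 157.8, 185.1, 242.7], 0.72)]
w3 selector_grip [([371.2, 293.1, 33.5, 36.9], 0.72)]
pred [[326. 175.]
 [373. 295.]]
w4 lid_handle [([391.5, 99.3, 194.0, 198.6], 0.64)]
w4 selector_grip [([359.1, 219.6, 40.5, 34.9], 0.59)]
pred [[302.  66.]
 [359. 223.]]
5.175
```

View pics/tile.png

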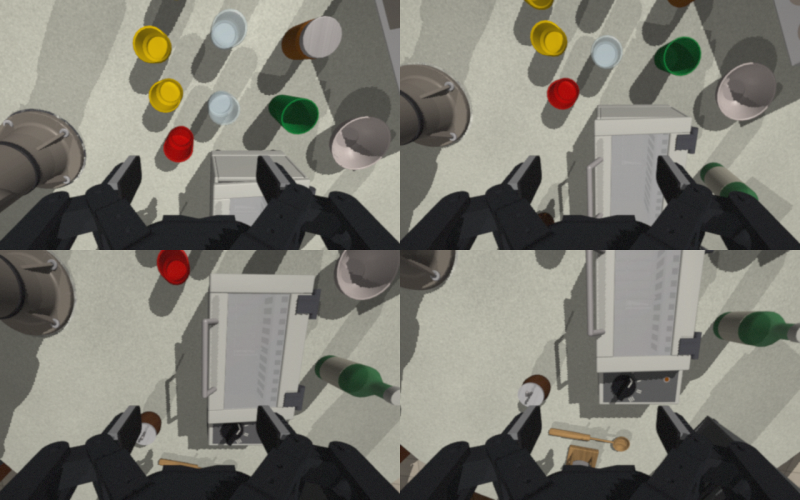

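Wrist tiles: w1 shows the clear jars at full-res about (356,173) and (364,47). The red look-alike is at (284,231) and the yellow ones at (264,151) and (244,70). I choose the two clear ones. The bar handle in w3 is at about (330,182). Next is a close crop to fit the dryer and check the jars.

Run:
```python
import cv2,numpy as np
a=cv2.imread("pics/w3.png")[30:370,310:520]; a=cv2.resize(a,None,fx=1.75,fy=1.75,interpolation=cv2.INTER_CUBIC)
b=cv2.imread("pics/w4.png")[0:270,300:500]; b=cv2.resize(b,None,fx=1.9,fy=1.9,interpolation=cv2.INTER_CUBIC)
c=np.zeros((595,367+380,3),np.uint8); c[:595,:367]=a[:595,:367]; c[:513,367:]=b[:513,:380]
cv2.imwrite("pics/c34.png",c)
```

```text
(no output)
```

View pics/c34.png

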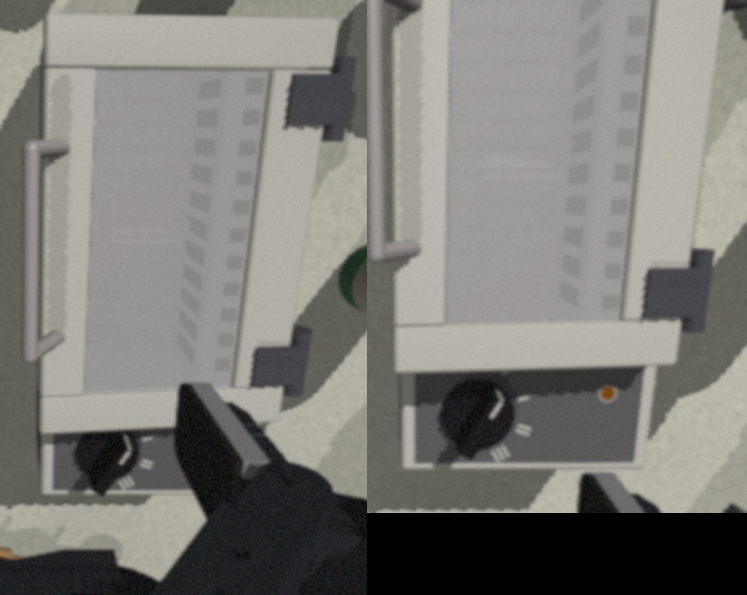

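```bash
cat > fit.py <<'E'
from h import *
v=json.load(open("v1.json")); C={n:(np.array(o["K"]),np.array(o["E"])) for n,o in v.items()}
a=lambda u:np.array(u)/1.75+[310,30]; b=lambda u:(np.array(u)-[367,0])/1.9+[300,0]
W3,W4=C["w3"],C["w4"]; T,S=cam("top"),cam("scene")
t=lambda u:np.array(u)/2.6+[150,110]; s=lambda u:np.array(u)/2.6667+[160,120]
fix=[(W3,[-89,-225,112],a([43,493])),(W4,[-89,-225,112],b([405,466])),(W4,[89,-225,112],b([642,466])),(T,[-89,-225,112],t([645,320])),(T,[89,-225,112],t([620,178])),(S,[89,-225,112],s([270,375])),(W4,[-35,-180,118],b([478,412]))]
li=[(W3,[188,137,6],a([47,16])),(W3,[8,137,6],a([338,18])),(W3,[188,-137,6],a([40,430])),(W4,[188,-137,6],b([396,370])),(W4,[8,-137,6],b([676,362])),
(W3,[199,62,34],a([32,145])),(W3,[199,-62,34],a([33,355])),(W4,[199,-62,34],b([378,256])),
(S,[199,-62,34],s([308,158])),(S,[199,62,34],s([405,122])),(S,[8,-137,6],s([352,310])),(S,[188,-137,6],s([257,215])),(S,[188,137,6],s([450,128])),(S,[8,137,6],s([555,213]))]
f=lambda p:np.concatenate([proj(c,dry(p,P))[0]-u for c,P,u in fix]+[proj(c,dry(p,lid(P,p[3])))[0]-u for c,P,u in li])
r=least_squares(f,D0,loss="soft_l1"); print(r.x.tolist(),np.degrees(r.x[2:])); print(np.round(f(r.x).reshape(-1,2),1).tolist())
print("handle",dry(r.x,lid([199,0,34],r.x[3])))
# handle ends triangulated directly
for u,w in (((33,355),(378,256)),): print("handle right end",tri([(W3,a(u)),(W4,b(w)),(S,s([308,158]))]),dry(r.x,lid([199,-62,34],r.x[3])))
print("j1",tri([(C["w1"],(356.7,173.7)),(C["w2"],(329.4,84)),(T,(246,254))]),"wrist", tri([(C["w1"],(356.7,173.7)),(C["w2"],(329.4,84))]))
print("j2",tri([(C["w1"],(364.2,47.2)),(T,(201,262)),(S,(398,173))]),tri([(C["w1"],(364.2,47.2))],.045))
E
python3 fit.py
```

```text
[0.5307456299237221, -0.04028764687184868, 0.1649463958204601, 0.07543529714707015] [9.45073233 4.32212415]
[[-0.8, 1.1], [-1.7, 1.8], [2.9, 1.4], [1.5, -0.6], [-0.2, -2.2], [0.5, 1.5], [0.7, 1.0], [-0.5, -3.4], [3.6, -2.3], [0.3, 0.6], [-0.7, 0.5], [1.7, 0.9], [-0.3, 0.7], [-1.7, -2.9], [-0.9, -3.0], [0.5, 1.0], [-0.1, -0.2], [-2.4, 2.4], [-0.9, -1.2], [5.1, -1.8], [2.9, -0.4]]
handle [[ 0.43025662 -0.05701492  0.1859007 ]]
handle right end [ 0.44214168 -0.12021318  0.18943617] [[ 0.44043699 -0.11817341  0.1859007 ]]
j1 [0.41998728 0.19594846 0.06834083] wrist [0.41994182 0.19592911 0.06824971]
j2 [0.40230249 0.34558644 0.03677556] [0.40181801 0.34470247]
```

```bash
cat >> h.py <<'E'
D=np.array([.53075,-.04029,.16495,.0754])
E
python3 - <<'E'
from h import *
o=rot_tilt(D[2],30,1); z=R.from_euler("xyz",o,degrees=True).as_matrix()[:,2]
p=dry(D,lid([199,0,34],D[3]))[0]+.002*z
fingers.gripper_to(.6,40)
robot.move_to((p-.09*z).tolist(),o)
hit=robot.line_to(p.tolist(),o,velocity=.08,f_stop=8)
print(hit,robot.current_tool_pos(),p,robot.current_contact_force())
if not hit:
    fingers.gripper_to(0,40); robot.pause(.2)
    print(robot.current_finger_gap(),robot.current_gripper_force(),robot.current_contact_force(),robot.current_joint_positions())
print(robot.current_time_s())
E
```

```text
Traceback (most recent call last):
station.PlanningError: the arm cannot take that pose within its joint ranges
```

Run:
```python
from h import *
for s in (1,-1):
 for t in (15,20,25,30):
  o=rot_tilt(D[2],t,s); z=R.from_euler("xyz",o,degrees=True).as_matrix()[:,2]
  p=dry(D,lid([199,0,34],D[3]))[0]+.002*z
  print(s,t,[(lambda q:None if q is None else np.round(q).astype(int).tolist())(robot.inverse_kinematics(list(x),o)) for x in (p,p-.06*z,p+[0,0,.06])])
```

```text
1 15 [[-51, -7, 56, 122, 2, 47, 14], [-48, -15, 49, 118, 10, 57, 6], [-49, -12, 50, 116, 8, 57, 8]]
1 20 [[-49, -12, 53, 126, 6, 41, 11], [-26, -14, 31, 122, 3, 51, 14], [-47, -17, 48, 120, 11, 52, 5]]
1 25 [[-46, -15, 50, 130, 9, 36, 9], [1, -15, 11, 126, -9, 45, 26], [-1, -12, 11, 123, -9, 45, 25]]
1 30 [[14, -9, 1, 133, -23, 31, 41], [16, -17, 1, 130, -20, 41, 39], [1, -14, 11, 127, -13, 40, 30]]
-1 15 [[-50, -7, 56, 122, 2, 47, -165], [-36, -12, 40, 118, 5, 56, -169], [-43, -11, 46, 116, 5, 56, -169]]
-1 20 [[-34, -8, 42, 126, 0, 41, -163], [-17, -13, 24, 122, -1, 51, -163], [-27, -12, 33, 120, 1, 51, -165]]
-1 25 [[-15, -9, 25, 130, -8, 35, -155], [-6, -15, 17, 126, -6, 45, -157], [-11, -13, 20, 123, -5, 45, -159]]
-1 30 [[-9, -11, 21, 133, -14, 29, -147], [16, -17, 1, 130, -20, 41, -141], [-6, -15, 17, 127, -9, 39, -154]]
```

Run:
```python
from h import *
o=rot_tilt(D[2],20,1); z=R.from_euler("xyz",o,degrees=True).as_matrix()[:,2]
p=dry(D,lid([199,0,34],D[3]))[0]+.002*z
robot.move_to((p-.06*z).tolist(),o)
hit=robot.line_to(p.tolist(),o,velocity=.08,f_stop=8)
print(hit,robot.current_tool_pos(),p,robot.current_contact_force())
if not hit:
    fingers.gripper_to(0,40); robot.pause(.2)
    print(robot.current_finger_gap(),robot.current_gripper_force(),robot.current_contact_force(),np.round(robot.current_joint_positions()))
print(robot.current_time_s())
```

```text
False [ 0.43143322 -0.05712394  0.18447126] [ 0.4309341 -0.0569056  0.1840144] [ 0.88505411 -0.25633405  0.00418752]
0.10053433414359594 39.00498926639557 [-0.57142902  1.14539648  2.70387328] [-28.  -7.  36. 126.  -3.  41.  19.]
7.9083
```

Run:
```python
from h import *
for a in np.linspace(np.degrees(D[3]),70.5,10)[1:]:
    t=20+20*(a-4.3)/66
    o=rot_tilt(D[2],t,1); z=R.from_euler("xyz",o,degrees=True).as_matrix()[:,2]
    p=dry(D,lid([199,0,34],np.radians(a)))[0]+.002*z
    try: robot.line_to(p.tolist(),o,velocity=.09)
    except robot.PlanningError as e: print(a,e); break
    print(round(a,1),np.round(robot.current_contact_force(),1),round(robot.current_finger_gap(),3))
    if np.linalg.norm(robot.current_contact_force())>45: break
print(np.round(robot.current_joint_positions()),robot.current_time_s(),robot.current_tool_pos(),p)
im=vision.grab_frame("scene"); cv2.imwrite("pics/s2.png",im[:,:,::-1]); c=im[60:310,160:460,::-1]; cv2.imwrite("pics/s2c.png",cv2.resize(c,(720,600),interpolation=cv2.INTER_CUBIC))
```

```text
11.7 [1.3 0.4 0.4] 0.102
19.0 [ 3.2  0.5 -2.4] 0.099
26.4 [-0.9 -1.5 -4.6] 0.101
33.7 [-7.4 -1.9  1.7] 0.1
41.1 [-5.4 -1.3  0.9] 0.097
48.4 [-4.1 -0.3  2.8] 0.098
55.8 [-1.1 -1.5 -1.3] 0.098
63.1 [ 2.4 -0.2 -1.7] 0.1
70.5 [ 2.6  0.4 -4.2] 0.1
[-32.  -5.  37. 111. -12.  35.  23.] 11.8833 [ 0.59083967 -0.03025176  0.3339817 ] [ 0.59083269 -0.03028849  0.33440436]
```

View pics/s2c.png

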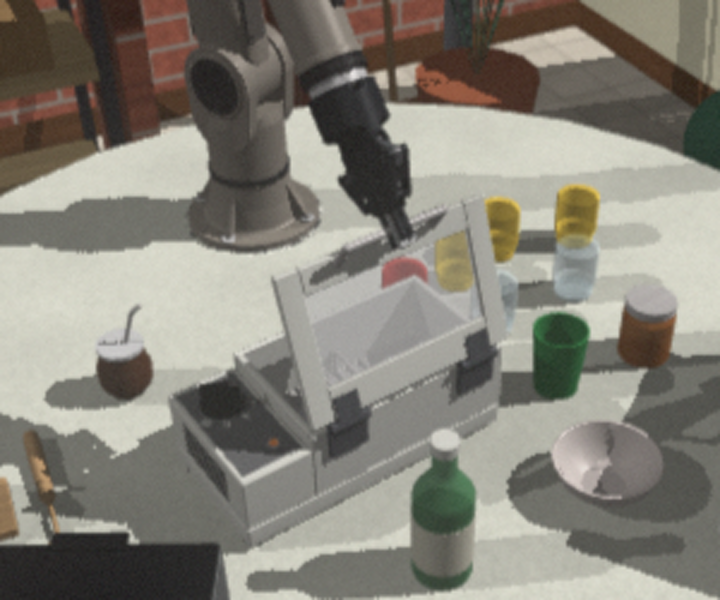

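```bash
cat >> h.py <<'E'
A=np.linspace(0,2*np.pi,60,endpoint=False)
CYL=np.vstack([np.c_[r*np.cos(A),r*np.sin(A),0*A+z] for r,z in ((26.5,0),(32,20),(32,82))])/1000
def box(c,x,y,z=0):
    q=proj(c,CYL+[x,y,z]); a,b=q.min(0),q.max(0); return np.r_[(a+b)/2,b-a]
def fitjar(obs,x0,z=0):
    r=least_squares(lambda p:np.concatenate([box(c,p[0],p[1],z)[:2]-np.array(u)[:2] for c,u in obs]),x0,loss="soft_l1"); return r.x,np.abs(r.fun).max()
def see(label,names=("wrist",)):
    """list of (cam, rects) for each camera"""
    out=[]
    for n in names:
        c=cam(n); im=vision.grab_frame(n); out.append((c,[np.array(d["rect"]) for d in recognise(label,n)],im))
    return out
E
python3 - <<'E'
from h import *
fingers.gripper_to(.25); 
z=R.from_euler("xyz",robot.current_eef_rot(),degrees=True).as_matrix()[:,2]
robot.line_to((np.array(robot.current_tool_pos())-.10*z).tolist(),velocity=.12)
print(robot.current_contact_force()); Y=np.degrees(D[2])+180
obs={1:[],2:[]}; g={1:[.420,.196],2:[.402,.345]}
robot.move_to([.43,.10,.38],down(Y)); fingers.gripper_to(1.0)
for k,p in enumerate(([.40,.20,.30],[.38,.32,.30])):
    robot.move_to(p,down(Y))
    (c,rs,im),=see("jar_a"); cv2.imwrite(f"pics/j{k}.png",im[:,:,::-1])
    for j in (1,2):
        b=box(c,*g[j]); m=[r for r in rs if np.linalg.norm(r[:2]-b[:2])<25]
        print(j,b.round(),[r.round().tolist() for r in m])
        if m and 15<b[0]-b[2]/2 and b[1]-b[3]/2>2 and b[1]+b[3]/2<398: obs[j].append((c,min(m,key=lambda r:np.linalg.norm(r[:2]-b[:2]))))
for j in (1,2):
    if obs[j]: print(j,fitjar(obs[j],g[j]))
print(robot.current_time_s(),len(obs[1]),len(obs[2]))
cv2.imwrite("pics/jt.png",np.vstack([cv2.resize(cv2.imread(f"pics/j{k}.png"),(480,300)) for k in (0,1)]))
E
```

```text
[-0.21533143 -0.34397279 -0.24799221]
1 [312. 182.  56.  63.] [[311.0, 184.0, 57.0, 60.0]]
2 [437. 187.  70.  63.] [[435.0, 186.0, 69.0, 62.0]]
1 [211. 181.  69.  63.] [[212.0, 182.0, 67.0, 61.0]]
2 [337. 186.  56.  63.] [[332.0, 184.0, 54.0, 62.0]]
1 (array([0.4224047 , 0.19631833]), np.float64(1.3429145558079654))
2 (array([0.40059212, 0.34045851]), np.float64(1.1421190660164484))
16.3583 2 2
```

View pics/jt.png

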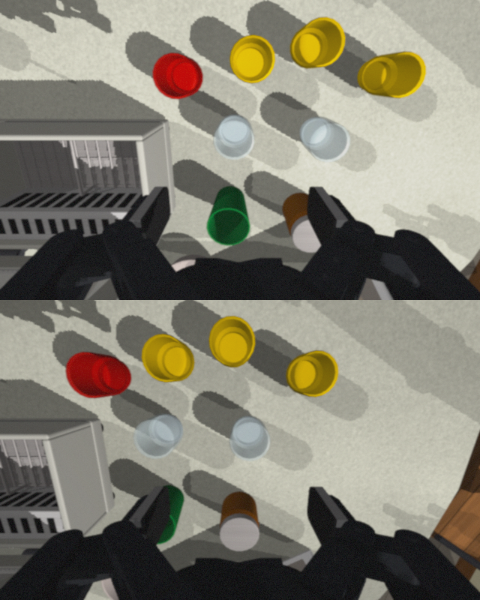

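```bash
cat >> h.py <<'E'
def pick(x,y,Y,g=.063):
    o=down(Y); robot.move_to([x,y,.16],o); hit=robot.line_to([x,y,g],o,velocity=.1,f_stop=8)
    print("descend",hit,robot.current_tool_pos())
    if hit: return False
    fingers.gripper_to(0,30); print("gap",robot.current_finger_gap(),robot.current_gripper_force())
    robot.line_to([x,y,.26],o,velocity=.15); print("gap",robot.current_finger_gap(),robot.current_contact_force()); return True
def place(P,Y,g=.063):
    o=down(Y); robot.line_to([P[0],P[1],.26],o,velocity=.2); zt=.044+g
    robot.line_to([P[0],P[1],zt+.012],o,velocity=.1); print("F",robot.current_contact_force())
    hit=robot.line_to([P[0],P[1],zt-.004],o,velocity=.025,f_stop=3); print("touch",hit,robot.current_tool_pos(),zt,robot.current_contact_force())
E
python3 - <<'E'
from h import *
Y=np.degrees(D[2])+180
if pick(.4224,.1963,Y): place(dry(D,[-32,-62.5,44])[0],Y)
print(robot.current_time_s())
E
```

```text
descend False [0.42301853 0.19660558 0.06358314]
gap 0.737563336120428 32.97096312046051
gap 0.7427241932185153 [ 1.01939754 -1.08448607 -0.90067237]
F [-0.36109613 -0.08182908 -1.6109585 ]
touch True [ 0.50947964 -0.10732775  0.10764548] 0.107 [-0.1789008  -0.03218318  3.36387302]
23.8417
```

Contact came at the expected height. Now release, retreat and fetch the second jar.

Run:
```python
from h import *
Y=np.degrees(D[2])+180; o=down(Y)
fingers.gripper_to(.92); p=robot.current_tool_pos(); print(robot.current_gripper_force())
robot.line_to([p[0],p[1],.26],o,velocity=.15); robot.line_to([.45,.10,.26],o,velocity=.3)
fingers.gripper_to(1.)
if pick(.4006,.3405,Y):
    robot.line_to([.43,.15,.26],o,velocity=.2); place(dry(D,[-32,62.5,44])[0],Y)
print(robot.current_time_s())
```

```text
0.0
descend False [0.40123214 0.34083336 0.06367231]
gap 0.7395369193763954 32.932371497154236
gap 0.7435113899199963 [-0.4228297  -0.87022862 -1.25487074]
F [ 0.15624758 -0.44591569 -0.69087151]
touch True [0.48888544 0.01642276 0.10765218] 0.107 [-0.47945344  0.09892234  3.69086574]
34.4167
```

Run:
```python
from h import *
Y=np.degrees(D[2])+180; o=down(Y)
fingers.gripper_to(.92); p=robot.current_tool_pos()
robot.line_to([p[0],p[1],.27],o,velocity=.15); robot.line_to([.44,-.06,.36],o,velocity=.3)
rs={}
for k,q in enumerate(([.44,-.06,.36],[.47,-.16,.34])):
    if k: robot.move_to(q,down(np.degrees(D[2])+150))
    c=cam("wrist"); im=vision.grab_frame("wrist"); cv2.imwrite(f"pics/k{k}.png",im[:,:,::-1])
    print("knob",[(d["rect"],d["p"]) for d in recognise("selector_grip","wrist")],proj(c,dry(D,[[-35,-180,134],[-35,-180,118]])).round(1).tolist())
    print("jars",[(np.round(d["rect"]),round(d["p"],2)) for d in recognise("jar_a","wrist")],[box(c,*dry(D,[-32,s*62.5,0])[0,:2],.044).round() for s in (1,-1)])
im=vision.grab_frame("scene"); cv2.imwrite("pics/s3.png",im[:,:,::-1])
a=[cv2.resize(cv2.imread(f"pics/k{k}.png"),(400,250)) for k in (0,1)]
b=cv2.resize(cv2.imread("pics/s3.png")[110:280,200:400],(400,340),interpolation=cv2.INTER_CUBIC)
d=cv2.resize(cv2.imread("pics/k1.png")[100:340,220:480],(368,340),interpolation=cv2.INTER_CUBIC)
d=np.hstack([d,np.zeros((340,32,3),np.uint8)])
cv2.imwrite("pics/kt.png",np.vstack([np.hstack(a),np.hstack([b,d])])); print(robot.current_time_s())
```

```text
knob [([170.2, 207.2, 51.0, 36.5], 0.7), ([144.9, 30.9, 76.5, 58.2], 0.51), ([320.5, 353.9, 383.5, 92.3], 0.37)] [[170.1, 216.3], [175.9, 211.8]]
jars [(array([270., 208.,  50.,  59.]), 0.79), (array([368., 209.,  58.,  59.]), 0.74), (array([532.,  85.,  84.,  55.]), 0.69), (array([448., 106.,  64.,  56.]), 0.68), (array([636., 107.,   9.,  23.]), 0.66), (array([603.,  65.,  74.,  57.]), 0.57)] [array([370., 209.,  56.,  61.]), array([271., 210.,  55.,  61.])]
knob [([284.7, 228.9, 42.4, 36.0], 0.69)] [[283.6, 236.8], [285.1, 231.3]]
jars [(array([466., 130.,  79.,  63.]), 0.96), (array([479.,   8.,  52.,  17.]), 0.79), (array([372., 182.,  61.,  61.]), 0.65), (array([502., 298., 275., 204.]), 0.3)] [array([470., 130.,  82.,  61.]), array([373., 183.,  61.,  64.])]
37.3833
```

View pics/kt.png

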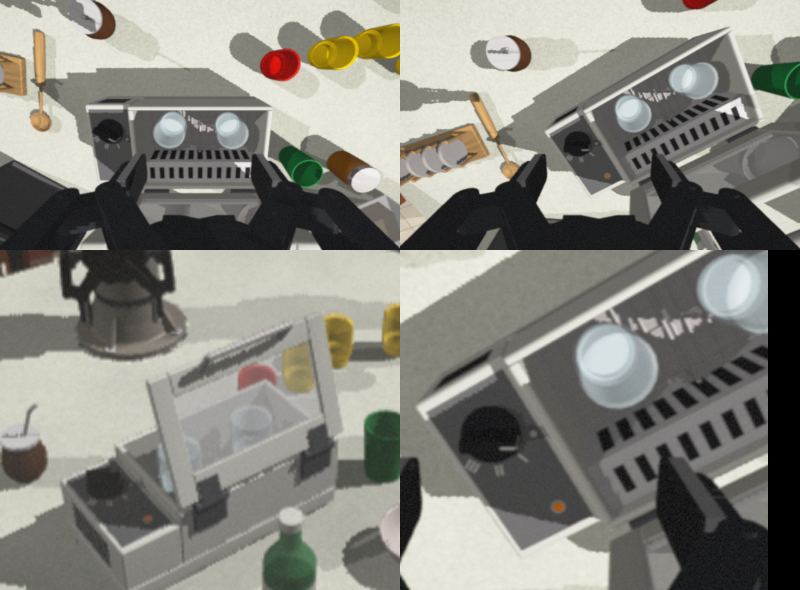

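Run:
```python
from h import *
p=dry(D,[-35,-180,141])[0]; yd=np.degrees(D[2])
for base in (60,240):
  for a in range(0,-81,-10):
    print(base,a,(lambda q:None if q is None else np.round(q).astype(int).tolist())(robot.inverse_kinematics(p.tolist(),down(yd+base+a))))
```

```text
60 0 [-22, 41, 69, 94, -40, 73, 34]
60 -10 [-23, 42, 71, 94, -41, 75, 25]
60 -20 [-23, 43, 72, 94, -42, 75, 16]
60 -30 [-23, 43, 72, 94, -42, 75, 6]
60 -40 [-23, 44, 73, 94, -43, 76, -4]
60 -50 [-24, 44, 73, 94, -43, 76, -13]
60 -60 [-24, 44, 74, 94, -43, 76, -23]
60 -70 [-24, 44, 74, 94, -44, 76, -33]
60 -80 [-24, 44, 74, 94, -44, 76, -43]
240 0 [36, 26, -20, 92, 10, 64, 173]
240 -10 [28, 25, -10, 92, 5, 63, 167]
240 -20 [21, 25, 1, 92, 0, 63, 161]
240 -30 [-8, 29, 42, 93, -21, 66, 169]
240 -40 [-10, 30, 44, 93, -23, 66, 160]
240 -50 [-11, 31, 47, 94, -24, 66, 151]
240 -60 [-12, 31, 49, 94, -25, 67, 142]
240 -70 [-13, 32, 51, 94, -26, 67, 133]
240 -80 [-14, 33, 52, 94, -27, 67, 124]
```

Run:
```python
from h import *
yd=np.degrees(D[2]); k=dry(D,[-35,-180,141])[0]; o=down(yd+240-4)
robot.line_to([.43,-.21,.40],velocity=.25); fingers.gripper_to(.5,60)
robot.move_to([.43,-.21,.40],o); print(np.round(robot.current_joint_positions()))
robot.line_to([k[0],k[1],.20],o,velocity=.2); print(np.round(robot.current_joint_positions()))
hit=robot.line_to(k.tolist(),o,velocity=.07,f_stop=8); print(hit,robot.current_tool_pos(),k,robot.current_contact_force(),robot.current_time_s())
if not hit:
    fingers.gripper_to(0,60); print(robot.current_finger_gap(),robot.current_gripper_force(),robot.current_contact_force(),robot.current_torque(),robot.current_joint_positions())
```

```text
[ 58.  11. -41.  77.   7.  95. 173.]
[ 49.  27. -39.  86.  17.  73. 163.]
False [ 0.52626163 -0.22363048  0.14149876] [ 0.52578161 -0.22359389  0.141     ] [ 0.05377908  0.31181717 -0.43397349] 42.175
0.12490424521877641 61.898499727249146 [-2.84920741  1.48089308  5.25585201] [0.32569377 0.83415993 0.13958151] [ 47.96988396  29.75637577 -38.07253863  91.11052402  19.58698713
  66.03347803 160.98543475]
```

Run:
```python
from h import *
q=np.array(robot.current_joint_positions())
for a in (20,40,60,77.5):
    robot.move_j((q-[0,0,0,0,0,0,a]).tolist()); print(a,np.round(robot.current_contact_force(),1),np.round(robot.current_torque(),2),robot.current_tool_pos(),robot.current_eef_rot()[2])
robot.pause(.4); fingers.gripper_to(.5); robot.pause(.2)
p=robot.current_tool_pos(); robot.line_to([p[0],p[1],.22],velocity=.15); robot.line_to([.44,-.20,.36],velocity=.25)
c=cam("wrist"); im=vision.grab_frame("wrist"); cv2.imwrite("pics/e0.png",im[:,:,::-1]); s=vision.grab_frame("scene"); cv2.imwrite("pics/e1.png",s[:,:,::-1])
u=proj(c,dry(D,[-35,-180,134]))[0].astype(int); print(u,robot.current_time_s())
x,y=max(u[0]-90,0),max(u[1]-70,0)
a=cv2.resize(im[y:y+140,x:x+180,::-1],(540,420),interpolation=cv2.INTER_CUBIC)
b=cv2.resize(s[110:280,200:400,::-1],(540,459)[::1],interpolation=cv2.INTER_CUBIC)
cv2.imwrite("pics/et.png",np.hstack([cv2.resize(a,(400,311)),cv2.resize(b,(366,311))]))
```

```text
20 [ 1.6  0.  -1.6] [-0.2  -0.28 -0.02] [ 0.5257586  -0.22352691  0.1418185 ] -134.3855371564672
40 [ 4.8 -3.6 -3.2] [-0.48 -0.81  0.06] [ 0.52612458 -0.22408093  0.14183216] -154.32172560369665
60 [ 4.4 -3.8 -3.6] [-0.77 -0.84 -0.07] [ 0.52597017 -0.22480518  0.14183823] -174.42057386933502
77.5 [ 4.8 -4.  -3.5] [-0.9  -0.84  0.09] [ 0.52594624 -0.22535959  0.14185689] 168.07387823064306
[313 241] 46.8167
```

View pics/et.png

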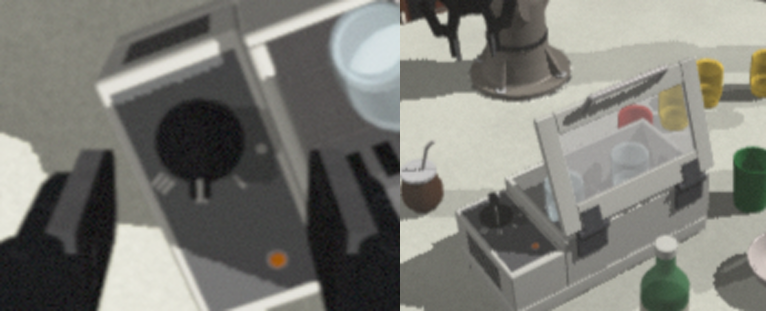

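Run:
```python
from h import *
S=cam("scene"); g=lambda u:(np.array(u)-[400,0])/1.83+[200,110]
for a in (62,66,70,74,78):
    print(a,(proj(S,dry(D,lid([[188,-137,6],[188,137,6]],np.radians(a))))-[g([537,122]),g([695,61])]).round(1).tolist())
```

```text
62 [[-5.0, -2.3], [-4.8, -3.9]]
66 [[-2.8, -1.7], [-2.0, -3.7]]
70 [[-0.3, -0.8], [0.9, -3.2]]
74 [[2.2, 0.5], [4.0, -2.3]]
78 [[4.9, 2.1], [7.1, -1.1]]
```

The scene view puts the lid at about 70°. Both jars stand in their bays and the selector points at the two bars, so I'm handing in.

```bash
python3 -c "
from h import *
print(robot.current_contact_force()); print(workorder.close_job())"
```

```text
[ 0.41929186 -0.41106068 -0.60676369]
the job is handed in; nothing more can be done
None
```

I handed the job in at about 47 s of the 72 s limit: the lid stands at about 70° by the scene camera, both clear jars are mouth down with one in each bay, and the selector points at two bars; the judge's verdict was not returned.

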